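# Hold the carving block in the corner of the carving board

### The job

The side fence of the carving board is already set where the carver wants it, but its cam lever is still open. Swing the lever right down flat to lock the fence without shifting it; only then pick up the half-carved wooden block, lay it flat on the board, carved face up, with its long side along the fixed rear fence and one end towards the side fence, and press it firmly and squarely into the corner so that it bears on both fences at once. Finish still holding it pressed there with the fingers, ready for the knife, and leave the whetstone, the burin and the brush pot where they are.

Things in the scene. Friction and masses are not known exactly. Their poses are not given: they have to be found in the camera images.
- board: Plywood carving board screwed to the table, 260 (x) x 300 (y) x 18 mm thick; origin at the centre of its underside. Its +x points to the rear fence, away from the robot (yaw within 0.25 rad of the world's). An aluminium T-track is let in flush along y, 40 mm in front (-x) of the centre.
- rear_fence: Fixed dark hardwood batten along the board's rear: 22 (x) x 300 (y) x 18 mm high, same axes as the board; origin at the centre of its underside, on the board's top and 90 mm behind (+x) the board's centre. The work bears on its front face, at x = -11 mm in its own frame.
- side_fence: Sliding dark hardwood bar at the board's right (-y) part, square to the rear fence and meeting it: 174 (x) x 30 (y) x 18 mm high, same axes as the board; origin at the centre of its underside, on the board's top. The work bears on its +y face, at y = +15 mm in its own frame. With the rear fence's front face it makes the corner.
- fence_slide (a joint): How far the side fence stands along the T-track (m), growing to the board's +y. Unlocked it slides under a push of about 2.5 N along the board's y; locked by the cam lever it resists more than 40 N.
- cam_lever (a joint): Cam lever on top of the side fence (rad): 0 = lying flat along the fence with the handle towards the robot (board's -x), locked, at its stop; about 1.3 to 1.75 = standing up, open. It swings in the board's upright x-z plane and stays where it is left: free down to about 0.9, then the cam bites and the handle's middle needs up to about 15 N, 20 N if hurried.
- lever_pivot (a point): Centre of the lever's pin (parallel to the board's y): 30 mm above the board's top (48 mm above the table), on the side fence's centre line, 32 mm in front of the side fence's origin. Carried by the lever, so its axes turn with it.
- lever_tip (a point): End of the lever's handle, 92 mm from the pin. The black handle is 18 mm wide and 8 mm thick and covers the last 45 mm; between it and the pin is a steel shank 12 mm wide and 6 mm thick.
- block: Half-carved brown wooden block, 60 (x) x 140 (y) x 46 mm high, 0.22 to 0.37 kg, lying on the table to the left of the board with a shallow flower relief on its top face; origin at the centre of its underside, z up. Either long side may go to the rear fence. The fences are 18 mm high, so fingers that grip the block's upper half across its 60 mm width pass over them.
- whetstone: Grey sharpening stone on a pale wooden base, 60 x 170 x 28 mm; origin at the centre of its underside. Not to be moved.
- burin: Graver with a red handle, about 130 mm long and 16 mm thick, lying on the table; origin under it, 10 mm behind the ferrule. Not to be moved.
- brush_pot: White pot, 68 mm across and 90 mm high, with brushes standing in it up to 175 mm; origin at the centre of its underside. Not to be moved.
Things that resemble listed ones, but are neither listed nor needed, are in the scene too. Several things have the shape of the block; the one meant has the colours described above.

How it is judged:
On the way, in this order (a step that is already met when the one before it is completed fails the run):
1. the cam lever lies flat and the side fence is locked where it was set, with the block still lying where it was (value of joint cam_lever below 0.15 rad and distance of side_fence from where it was at the start of the episode below 0.006 m and distance of block from where it was at the start of the episode below 0.05 m), for 0.2 s.
2. the block lies in the corner and is pressed on both fences (x of block in the frame of rear_fence between -0.045 and -0.037 m and y of block in the frame of side_fence between 0.081 and 0.089 m and z of block in the frame of board between 0.014 and 0.022 m and angle between block's own z axis and vertical below 0.05 rad and angle between the y axis of block and the y axis of rear_fence, either way round below 0.04 rad and contact force between block and rear_fence above 3 N and contact force between block and side_fence above 3 N and contact force between the fingers and block above 3 N), for 0.2 s.
At the end, for the whole second after the job is handed in: Lever within 0.15 rad of flat, side fence within 6 mm of its setting; block at rest on the board, carved face up (3 degrees), square (2.3 degrees), long side and one end within 4 mm of the fences, held by the fingers with over 3 N and pressing on each fence with over 3 N (all of step 2 and value of joint cam_lever below 0.15 rad and distance of side_fence from where it was at the start of the episode below 0.006 m and linear speed of block below 0.02 m/s); the arm keeps its last pose, push and grip.
It fails at once if the whetstone, burin or brush pot is moved by more than 30 mm (distance of any of whetstone, burin, brush_pot from where it was at the start of the episode above 0.03 m).
It also fails if it takes over 72 s, if anything falls off the work surface, if the arm or the gripper's body presses on something with over 40 N, if the wrist force passes 120 N, or if a joint passes its speed limit or range.

### The arm

A 6-joint arm with a two-finger parallel gripper is mounted at the origin on the work surface. World frame = base frame: x ahead of the robot, y to its left, z up, the work surface at z = 0. Lengths are in m, angles in rad, forces in N, time in s.
With the tool pointing down it reaches from about 0.225 to 0.725 m from the base axis. Payload 3.1 kg.
Tool frame: the origin (TCP) lies at the very end of the fingers, on their centre line; the grasp point (between the pads) lies 19 mm behind it; z points along the fingers, y is the direction in which the jaws open and shut (so a half turn about z gives the same grasp; the last joint's range is limited). The gripper opens to 85 mm and grips with 20 to 120 N. Pads are 22 mm wide; open, the fingers measure 114 mm over their backs; the gripper's body (76 mm by 85 mm) begins 54 mm behind the grasp point. The pads swing forward as they close: fully open they stand 13 mm farther back than shut.
Start: joints at [1.11, 0.048, 0.099, 1.622, 0, 1.443], TCP at [0.172, 0.496, 0.194] pointing down, gripper open.
Joint ranges: [-2.91, 2.91], [-0.99, 1.94], [-1.21, 1.42], [-2.12, 2.29], [-1.49, 1.47], [-3.14, 3.14]. Speed limits (rad/s): [2.79, 2.79, 3.14, 3.14, 3.14, 3.14].

### API

Orientations are given as [roll, pitch, yaw] about the fixed x, y, z axes, in that order (R = Rz(yaw) Ry(pitch) Rx(roll)).
In Python, from workcell import r, imaging gives the robot as it stands.
- The arm moves only by the shell command python3 -m pendant 'ROWS' [FORCE]. ROWS is JSON, a list of rows, each a list of 7 numbers: the shift along the tool's x, y, z in units of 40 mm (1.0 is 40 mm), then the turn, a rotation vector about the tool's x, y, z in units of 6 degrees (1.0 is 6 degrees), then the closure, from 0 (fully open) to 1 (shut). A call has 1 to 20 rows; each row shifts and turns the commanded pose from where the row before left it, along the tool's axes as they then stand; what a row does not reach is not made up. A row lasts 1/8 s, in which the tool goes at most 62.5 mm and 10.7 degrees, less where a joint would pass 70% of its speed; a pose out of reach is approached as far as the arm can. A call is refused whole if a number of a shift passes 1 or a number of a turn 1, either way. A call with a gripper value outside its range is refused whole. The fingers move at their own pace and stop on an object; FORCE is the grip in N (left out, the last holds). Time passes only in rows, so rows that do not move let the fingers close. It gives the time, the measured TCP pose, the force and the opening at its end, in the units of the state.
- r.get_obs(): the state, without advancing time (a new reading comes with each control period).
- imaging.capture(name): name is "scene" or "side" or "wrist"; returns the picture (384x512x3 uint8, red, green, blue); there is no depth.
- imaging.camera_info(name): a dict with "K" (3x3 intrinsics, pixels), "xyz" and "orientation" of the camera in the world. Camera axes: x right, y up, looking along -z (the intrinsics and any distortion apply to the point x, -y, -z); pixel columns grow to the right and rows downward; lengths in m; the calibration is good to about 2 mm. A picture is of the moment at which its call begins: read the wrist's pose just before it. camera_info takes no time and is no camera call; for the wrist camera it gives the pose at the moment of the call.
- r.close_job(): hands the job in, once; it reports no verdict.
The state is a dict: "time_s": time; "joints": joint angles; "joint_vel": joint speeds; "joint_torque": joint torques, N m; "ee_pos": TCP position; "tool_rot": TCP orientation; "wrist_force": force on the tool from outside, world axes, zero at the start; "moment": the same for the moment, N m; "gripper_width": opening from 0.0 (shut) to 1.0 (fully open).
Only numpy, scipy, OpenCV 4.12 (cv2) and the standard library are available. Lean on these libraries where they do the work, as an engineer would, in place of code of your own. Each camera call takes 0.05 s, during which the arm holds its last target. There are 200 camera calls.

## Working session

There is one attempt and no reset: what is moved stays moved. The work goes in short steps, Python scripts to look and compute and a shell command to move; the robot and the scene stay as the last step left them, time stands still between calls to the robot, and variables do not carry over. Pictures are saved under pics/ and viewed, about 8 in all and at most 12, crops included, and the job is handed in when it is done.

```bash
ls; mkdir -p pics
python3 - <<'E'
from workcell import r, imaging
import cv2, numpy as np
print(r.get_obs())
for n in ["scene","side","wrist"]:
    i=imaging.camera_info(n); print(n,i)
    cv2.imwrite(f"pics/{n}0.png",imaging.capture(n)[...,::-1])
E
```

```text
pics
{'time_s': 0.0, 'joints': array([1.11020605e+00, 4.87299207e-02, 9.75683819e-02, 1.62198709e+00,
       3.39432516e-05, 1.44300243e+00]), 'joint_vel': array([-0.00085368,  0.00102087,  0.00025268,  0.0004009 , -0.00076138,
        0.00030543]), 'joint_torque': array([-1.54832076e-03, -3.38786888e+01,  3.20012999e+01,  2.02260894e-02,
       -1.91969375e-04,  1.79040995e-06]), 'ee_pos': array([0.17119389, 0.49556182, 0.19251333]), 'tool_rot': array([-3.13926386e+00, -3.33458470e-04,  2.80879585e+00]), 'wrist_force': array([0.12858798, 0.07647386, 0.24414995]), 'moment': array([-0.00152645,  0.0226596 , -0.04876011]), 'gripper_width': 1.0005033259596148}
scene {'K': array([[368.6801536 ,   0.        , 260.64924145],
       [  0.        , 368.6801536 , 186.08707816],
       [  0.        ,   0.        ,   1.        ]]), 'xyz': array([1.05332584, 0.15228633, 0.7964127 ]), 'orientation': array([ 0.66455915, -0.01550175,  1.76756631])}
side {'K': array([[446.90404531,   0.        , 258.73086176],
       [  0.        , 446.90404531, 187.1033365 ],
       [  0.        ,   0.        ,   1.        ]]), 'xyz': array([0.4436717 , 0.76480885, 0.81789022]), 'orientation': array([ 0.76620223,  0.02094629, -3.08314941])}
wrist {'K': array([[299.8644037 ,   0.        , 256.08266668],
       [  0.        , 299.8644037 , 187.2561578 ],
       [  0.        ,   0.        ,   1.        ]]), 'xyz': array([0.09346334, 0.52235684, 0.37373905]), 'orientation': array([-0.33204182,  0.00142649,  1.23751062])}
```

View pics/scene0.png

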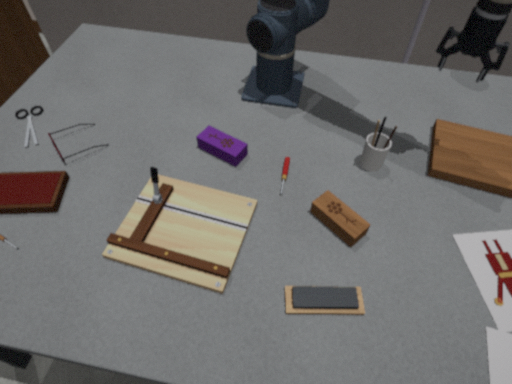

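View pics/side0.png

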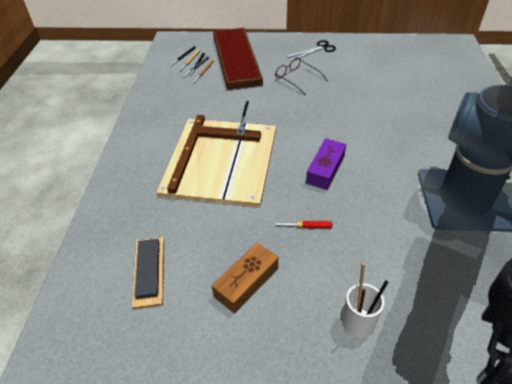

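Both views show the board with the side fence at scene (155,215) / side (228,130) and the lever standing at scene (155,180) / side (244,115). The brown block is at scene (340,217) / side (246,277). The whetstone, burin and pot stand clear. Next I'll enlarge the crops to read the corners.

Run:
```python
import cv2, numpy as np
s=cv2.imread("pics/scene0.png"); d=cv2.imread("pics/side0.png")
def c(im,x,y,w=132,h=100):
    o=cv2.resize(im[y:y+h,x:x+w],(400,300),interpolation=cv2.INTER_CUBIC)
    k=400/w
    for g in range((x//20+1)*20,x+w,20):
        cv2.line(o,(int((g-x)*k),0),(int((g-x)*k),6),(0,0,255),1); cv2.putText(o,str(g),(int((g-x)*k)-10,16),0,.35,(0,0,255))
    for g in range((y//20+1)*20,y+h,20):
        cv2.line(o,(0,int((g-y)*k)),(6,int((g-y)*k)),(0,0,255),1); cv2.putText(o,str(g),(8,int((g-y)*k)+4),0,.35,(0,0,255))
    return o
cv2.imwrite("pics/c1.png",np.vstack([np.hstack([c(s,102,160,172,130),c(d,150,90,146,110)]),np.hstack([c(s,290,175),c(d,190,225)])]))
```

```text
(no output)
```

View pics/c1.png

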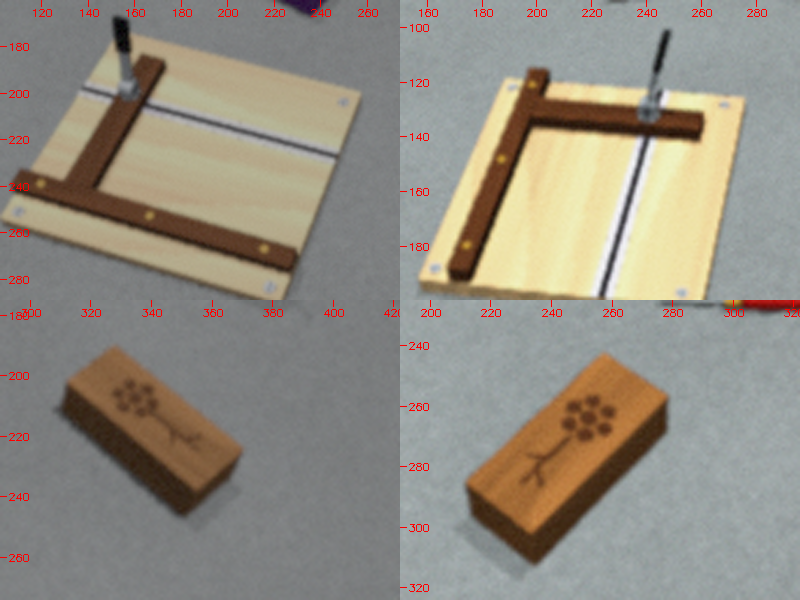

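The crops give sub-pixel corner readings. The block's top corners are at scene (327,190), (370,224), (355,238), (312,203) and side (278,257), (234,302), (212,286), (257,242). I'll fit the block and board models to these points.

```bash
cat > h.py <<'E'
import numpy as np
from scipy.spatial.transform import Rotation as R
def proj(info,P):
    P=np.atleast_2d(P); M=R.from_euler('xyz',info['orientation']).as_matrix()
    c=(P-info['xyz'])@M; K=info['K']
    return np.c_[K[0,0]*c[:,0]/-c[:,2]+K[0,2], K[1,1]*-c[:,1]/-c[:,2]+K[1,2]]
def ray(info,uv):
    K=info['K']; M=R.from_euler('xyz',info['orientation']).as_matrix()
    d=np.array([(uv[0]-K[0,2])/K[0,0],-(uv[1]-K[1,2])/K[1,1],-1]); return info['xyz'],M@d
def tri(obs):
    A=np.zeros((3,3));b=np.zeros(3)
    for i,uv in obs:
        o,d=ray(i,uv);d=d/np.linalg.norm(d);Q=np.eye(3)-np.outer(d,d);A+=Q;b+=Q@o
    return np.linalg.solve(A,b)
E
cat > fit.py <<'E'
from workcell import imaging
from h import *
from scipy.optimize import least_squares
S,D=imaging.camera_info("scene"),imaging.camera_info("side")
bs=[(327.3,190.5),(369.9,224.5),(355,238),(312.1,202.7)]; bd=[(278.4,256.7),(233.6,301.9),(212.1,286.1),(257.3,242.5)]
T=np.array([tri([(S,a),(D,b)]) for a,b in zip(bs,bd)]); print(T.round(4)); print("block c",T.mean(0).round(4),"sides",np.linalg.norm(T-np.roll(T,-1,0),axis=1).round(3))
v=(T[1]-T[0]+T[2]-T[3]); print("long axis yaw",np.arctan2(v[1],v[0]))
print("tip",tri([(S,(153.6,167.3)),(D,(248.2,101.3))]),"piv",tri([(S,(157,198.7)),(D,(240.9,129.4))]))
# board: params x,y,yaw,slide_y,z0
f=.036
obs=[(S,(257.2,200.4),(-.13,.15,.018),0),(S,(111.5,233.1),(.079,-.15,f),0),(S,(229.7,267.5),(.079,.15,f),0),(S,(161.8,184.5),(-.087,-.015,f),1),(S,(173.4,187.5),(-.087,.015,f),1),
(D,(275.9,125.4),(-.13,-.15,.018),0),(D,(188.3,118.8),(.13,-.15,.018),0),(D,(157.3,192.5),(.13,.15,.018),0),(D,(168.2,186.3),(.101,.15,f),0),(D,(175.5,187.4),(.079,.15,f),0),(D,(197.1,115.2),(.101,-.15,f),0),(D,(204.4,115.9),(.079,-.15,f),0),(D,(260.6,131.6),(-.087,-.015,f),1),(D,(259.9,136),(-.087,.015,f),1)]
def wp(p,q,k): return np.r_[p[:2],p[4]]+R.from_euler('z',p[2]).apply(np.array(q)+([p[5],p[3],0] if k else [0,0,0]))
fun=lambda p:np.concatenate([(proj(i,wp(p,q,k))[0]-uv) for i,uv,q,k in obs])
s=least_squares(fun,[.6,-.1,0,-.08,0,0],loss='soft_l1'); p=s.x
print("board x,y,yaw,slide,z,fx",p.round(4)); print(fun(p).reshape(-1,2).round(1).tolist())
E
python3 fit.py
```

```text
[[0.4502 0.2199 0.0419]
 [0.5336 0.3298 0.043 ]
 [0.5793 0.2963 0.0431]
 [0.4968 0.1855 0.0421]]
block c [0.515  0.2579 0.0425] sides [0.138 0.057 0.138 0.058]
long axis yaw 0.9265021878716098
tip [ 0.54163608 -0.19625016  0.13689566] piv [ 0.56535905 -0.19901986  0.04181939]
board x,y,yaw,slide,z,fx [ 0.6133 -0.117  -0.0929 -0.0845 -0.0042 -0.006 ]
[[-0.1, -0.1], [-0.8, 0.5], [0.3, 0.3], [0.5, -0.1], [-0.6, -0.5], [0.3, 0.1], [0.2, -0.2], [0.1, -0.3], [-0.8, 2.0], [0.6, 1.7], [0.2, -0.8], [0.3, -0.9], [0.1, -1.0], [-0.8, 1.5]]
```

The block is centred at (0.515, 0.258) with its long axis at 0.927 rad. The board yaw is −0.093, the lever pin is near (0.5655, −0.198), and the lever stands at about 1.32 rad. Triangulated heights read about 4 mm low. First I'll rise, turn to the board's axes, cross over with the jaws shut, and stop behind the lever.

```bash
python3 -m pendant '[[0,0,-0.8,0,0,-0.8,1],[0,0,-0.83,0,0,-0.8,1],[0,0,0,0,0,-0.7,1]]' 40 && python3 -m pendant '[[-0.4,-0.55,0,0,0,0,1],[-0.723,-0.962,0,0,0,0,1],[-0.723,-0.962,0,0,0,0,1],[-0.723,-0.962,0,0,0,0,1],[-0.723,-0.962,0,0,0,0,1],[-0.723,-0.962,0,0,0,0,1],[-0.723,-0.962,0,0,0,0,1],[-0.723,-0.962,0,0,0,0,1],[-0.723,-0.962,0,0,0,0,1],[-0.723,-0.962,0,0,0,0,1],[-0.723,-0.962,0,0,0,0,1],[-0.723,-0.962,0,0,0,0,1],[-0.723,-0.962,0,0,0,0,1],[-0.723,-0.962,0,0,0,0,1],[-0.723,-0.962,0,0,0,0,1],[-0.723,-0.962,0,0,0,0,1],[-0.723,-0.962,0,0,0,0,1],[-0.323,-0.412,0,0,0,0,1],[0,0,0,0,0,0,1]]'
python3 - <<'E'
from workcell import r, imaging
import cv2
print(r.get_obs()['ee_pos'],imaging.camera_info("wrist"))
cv2.imwrite("pics/w1.png",cv2.resize(imaging.capture("wrist"),(800,600),interpolation=cv2.INTER_CUBIC)[...,::-1])
E
```

```text
time_s: 0.52
ee_pos: [0.1721, 0.4974, 0.262]
tool_rot: [3.137, 0.002, 3.052]
wrist_force: [0.2, 0.6, -0.7]
gripper_width: 0.378
time_s: 2.9
ee_pos: [0.6011, -0.2017, 0.257]
tool_rot: [3.141, -0.003, 3.048]
wrist_force: [-0.2, 0.7, -0.3]
gripper_width: 0.002
[ 0.60105854 -0.20166966  0.25699968] {'K': array([[299.8644037 ,   0.        , 256.08266668],
       [  0.        , 299.8644037 , 187.2561578 ],
       [  0.        ,   0.        ,   1.        ]]), 'xyz': array([ 0.51932544, -0.19502095,  0.43826168]), 'orientation': array([-3.29863707e-01, -1.43520246e-03,  1.47634131e+00])}
```

View pics/w1.png

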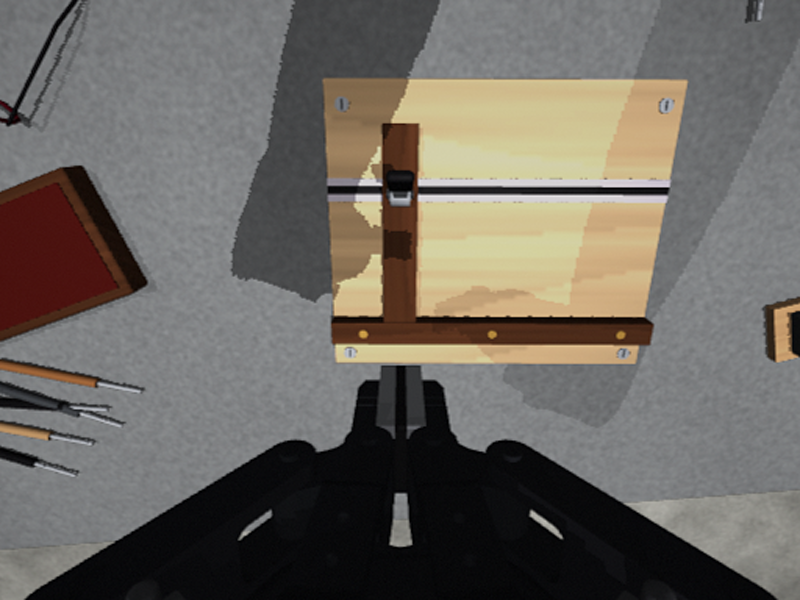

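The wrist view shows the lever at (400,185), in line with the shut fingers at (400,400). The side fence runs from (400,124) to (400,320), and the board edges are nearly square to the image. I'll add these points to the fit.

```bash
cat >> fit.py <<'E'
print("--- with wrist")
W={'K':S['K']*0+np.array([[299.8644,0,256.0827],[0,299.8644,187.2562],[0,0,1]]),'xyz':np.array([ 0.51932544, -0.19502095,  0.43826168]),'orientation':np.array([-3.29863707e-01, -1.43520246e-03,  1.47634131e+00])}
k=1/1.5625
wo=[((324,79),(-.13,-.15,.018),0),((687,81),(-.13,.15,.018),0),((382,124),(-.087,-.015,f),1),((419,124),(-.087,.015,f),1),((333,322),(.079,-.15,f),0),((653,324),(.079,.15,f),0),((336,363),(.13,-.15,.018),0),((637,363),(.13,.15,.018),0)]
wob=[(W,(a[0]*k,a[1]*k),q,s_) for a,q,s_ in wo]
o2=obs
for nm,o in (("wrist only",wob),("all",o2+wob)):
    fu=lambda p:np.concatenate([(proj(i,wp(np.r_[p[:4],0,-.008],q,s_))[0]-uv) for i,uv,q,s_ in o])
    s=least_squares(fu,[.61,-.117,-.09,-.0845],loss='soft_l1'); q_=np.r_[s.x,0,-.008]
    print(nm,s.x.round(4),"rms",np.sqrt(np.mean(s.fun**2)).round(2),"pivot",wp(q_,(-.032,0,.048),1).round(4)); print(fu(s.x).reshape(-1,2)[-8:].round(1).tolist())
E
python3 fit.py
```

```text
[[0.4502 0.2199 0.0419]
 [0.5336 0.3298 0.043 ]
 [0.5793 0.2963 0.0431]
 [0.4968 0.1855 0.0421]]
block c [0.515  0.2579 0.0425] sides [0.138 0.057 0.138 0.058]
long axis yaw 0.9265021878716098
tip [ 0.54163608 -0.19625016  0.13689566] piv [ 0.56535905 -0.19901986  0.04181939]
board x,y,yaw,slide,z,fx [ 0.6133 -0.117  -0.0929 -0.0845 -0.0042 -0.006 ]
[[-0.1, -0.1], [-0.8, 0.5], [0.3, 0.3], [0.5, -0.1], [-0.6, -0.5], [0.3, 0.1], [0.2, -0.2], [0.1, -0.3], [-0.8, 2.0], [0.6, 1.7], [0.2, -0.8], [0.3, -0.9], [0.1, -1.0], [-0.8, 1.5]]
--- with wrist
wrist only [ 0.6162 -0.1166 -0.0981 -0.0867] rms 0.54 pivot [ 0.5679 -0.1989  0.048 ]
[[-0.4, -0.2], [1.1, -0.5], [-0.0, -0.0], [0.0, 0.0], [-1.0, 0.6], [0.9, -0.1], [0.1, 0.2], [-0.7, 0.7]]
all [ 0.6156 -0.1164 -0.0965 -0.0862] rms 0.99 pivot [ 0.5675 -0.1984  0.048 ]
[[-0.5, -0.5], [1.2, -1.2], [0.3, -0.4], [0.4, -0.4], [-0.8, 0.4], [1.2, -0.6], [0.4, -0.0], [-0.3, 0.2]]
```

```bash
python3 -m pendant '[[0,0,0.7,0,0,0,1],[0,0,0.9,0,0,0,1],[0,0,0.9,0,0,0,1],[0,0,0.6,0,0,0,1],[0,0,0.22,0,0,0,1],[0.42,0,0,0,0,0,1],[0.42,0,0,0,0,0,1],[0.15,0,0,0,0,0,1],[0.18,0,0.06,0,0,0,1],[0.18,0,0.07,0,0,0,1],[0.19,0,0.07,0,0,0,1],[0.16,0,0.11,0,0,0,1],[0.15,0,0.115,0,0,0,1],[0,0,0,0,0,0,1]]'
```

```text
time_s: 4.7
ee_pos: [0.5265, -0.1933, 0.1084]
tool_rot: [3.141, -0.001, 3.049]
wrist_force: [-1.0, 0.8, -0.2]
gripper_width: 0.002
```

```bash
python3 -m pendant '[[0.07,0,0.07,0,0,0,1],[0.065,0,0.075,0,0,0,1],[0.065,0,0.075,0,0,0,1],[0.06,0,0.08,0,0,0,1],[0.05,0,0.08,0,0,0,1],[0.05,0,0.08,0,0,0,1],[0.05,0,0.08,0,0,0,1],[0.05,0,0.085,0,0,0,1]]'
```

```text
time_s: 5.7
ee_pos: [0.5089, -0.1919, 0.0839]
tool_rot: [-3.142, -0.0, 3.05]
wrist_force: [-0.8, -0.3, -0.4]
gripper_width: 0.003
```

The wrist force is almost zero where the cam should be biting, so I'll look before going on.

Run:
```python
from workcell import r, imaging
import cv2,numpy as np
d=imaging.capture("side")[...,::-1]; s=imaging.capture("scene")[...,::-1]
a=cv2.resize(d[50:200,180:330],(400,400),interpolation=cv2.INTER_CUBIC);b=cv2.resize(s[120:270,90:240],(400,400),interpolation=cv2.INTER_CUBIC)
cv2.imwrite("pics/l1.png",np.hstack([a,b]))
```

```text
(no output)
```

View pics/l1.png

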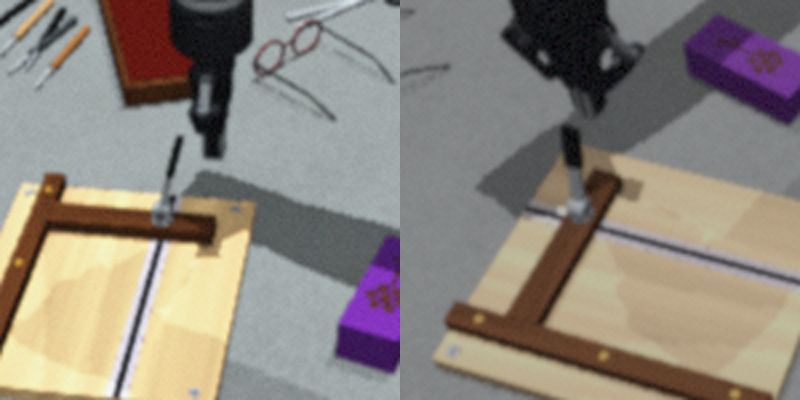

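Run:
```python
from workcell import imaging,r
from h import *
S,D=imaging.camera_info("scene"),imaging.camera_info("side")
p=np.array([.5089,-.1919,.0839])
print("side",(proj(D,p)[0]-[180,50])*400/150,"scene",(proj(S,p)[0]-[90,120])*400/150)
# lever now
k=150/400
us=lambda a:(90+a[0]*k,120+a[1]*k); ud=lambda a:(180+a[0]*k,50+a[1]*k)
print("tip",tri([(S,us((572,-400+400+125)))]+[(D,ud((180,137)))]) if 0 else tri([(S,us((172,125))),(D,ud((180,137)))]),"pin",tri([(S,us((178,208))),(D,ud((161,215)))]))
print("finger",tri([(S,us((197,112))),(D,ud((213,156)))]))
```

```text
side [216.0781153  183.97125031] scene [198.76333121 138.00561378]
tip [ 0.54277528 -0.19265901  0.13977086] pin [ 0.56530722 -0.19857767  0.04077025]
finger [ 0.5106092  -0.18483941  0.12362788]
```

Run:
```python
from workcell import imaging,r
from h import *
import cv2
W={'K':np.array([[299.8644,0,256.0827],[0,299.8644,187.2562],[0,0,1]]),'xyz':np.array([ 0.51932544, -0.19502095,  0.43826168]),'orientation':np.array([-3.29863707e-01, -1.43520246e-03,  1.47634131e+00])}
for dz in (0,.02,.04,.06): print(dz,[(proj(W,[.60106+dx,-.20167,.257+dz])[0]*1.5625).round(0).tolist() for dx in(-.011,.011)])
w=imaging.capture("wrist")[...,::-1]; print(imaging.camera_info("wrist"),r.get_obs()['ee_pos'])
d=imaging.capture("side")[...,::-1]
cv2.imwrite("pics/l2.png",np.hstack([cv2.resize(w[150:384,140:374],(400,400)),cv2.resize(d[60:130,220:290],(400,400),interpolation=cv2.INTER_CUBIC)]))
```

```text
0 [[400.0, 313.0], [404.0, 361.0]]
0.02 [[400.0, 333.0], [405.0, 384.0]]
0.04 [[400.0, 357.0], [406.0, 413.0]]
0.06 [[400.0, 388.0], [406.0, 450.0]]
{'K': array([[299.8644037 ,   0.        , 256.08266668],
       [  0.        , 299.8644037 , 187.2561578 ],
       [  0.        ,   0.        ,   1.        ]]), 'xyz': array([ 0.42661952, -0.18513403,  0.26494866]), 'orientation': array([-3.31992668e-01, -7.48837806e-04,  1.47830786e+00])} [ 0.50875138 -0.19175557  0.08383439]
```

View pics/l2.png

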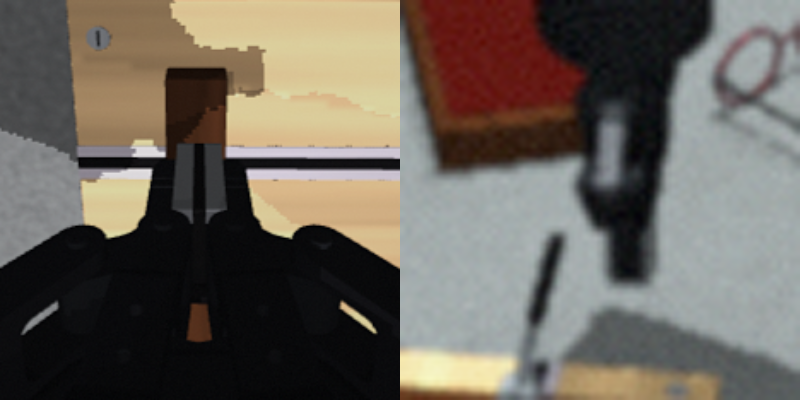

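Checked in two views, the real finger ends stand about 40 mm above the reported TCP (wrist row 365 against a predicted 313; side row 109 against 119). The fingers simply passed over the lever, which is untouched at about 1.32 rad. I'll go back over it and repeat with that offset included.

```bash
python3 -m pendant '[[0,0,-0.6,0,0,0,1],[0,0,-0.7,0,0,0,1],[-0.6,0,0,0,0,0,1],[-0.9,0,0,0,0,0,1],[-0.83,0,0,0,0,0,1],[0,0,0.6,0,0,0,1],[0,0,0.73,0,0,0,1],[0,0,0,0,0,0,1],[0.42,0,0,0,0,0,1],[0.42,0,0,0,0,0,1],[0.15,0,0,0,0,0,1],[0.18,0,0.06,0,0,0,1],[0.18,0,0.07,0,0,0,1],[0.19,0,0.07,0,0,0,1],[0,0,0,0,0,0,1]]'
python3 - <<'E'
from workcell import r, imaging
import cv2,numpy as np
d=imaging.capture("side")[...,::-1]; s=imaging.capture("scene")[...,::-1]
a=cv2.resize(d[50:150,200:300],(400,400),interpolation=cv2.INTER_CUBIC);b=cv2.resize(s[140:240,100:200],(400,400),interpolation=cv2.INTER_CUBIC)
cv2.imwrite("pics/l3.png",np.hstack([a,b]))
E
```

```text
time_s: 7.78
ee_pos: [0.5395, -0.1945, 0.0742]
tool_rot: [3.141, -0.002, 3.049]
wrist_force: [-0.0, 0.8, 0.1]
gripper_width: 0.002
```

View pics/l3.png

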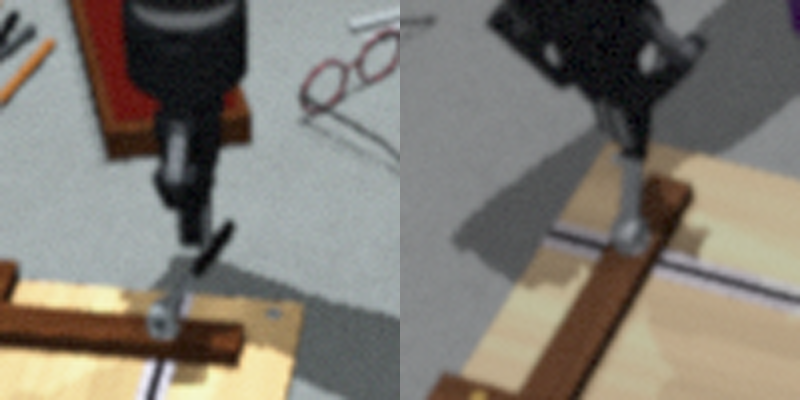

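The lever now leans to about 1.0 rad, with the finger end (side crop (195,240)) bearing on the handle's back. I'll continue along the arc.

```bash
python3 -m pendant '[[0.08,0,0.05,0,0,0,1],[0.08,0,0.055,0,0,0,1],[0.075,0,0.06,0,0,0,1],[0.075,0,0.06,0,0,0,1],[0.07,0,0.07,0,0,0,1],[0.065,0,0.075,0,0,0,1],[0.065,0,0.075,0,0,0,1],[0.06,0,0.08,0,0,0,1]]' && python3 -m pendant '[[0.05,0,0.08,0,0,0,1],[0.05,0,0.08,0,0,0,1],[0.05,0,0.08,0,0,0,1],[0.05,0,0.085,0,0,0,1]]'
```

```text
time_s: 8.88
ee_pos: [0.5176, -0.1927, 0.0538]
tool_rot: [-3.142, 0.0, 3.05]
wrist_force: [0.5, -0.0, 2.7]
gripper_width: -0.003
time_s: 9.38
ee_pos: [0.5099, -0.1919, 0.0407]
tool_rot: [3.141, 0.0, 3.05]
wrist_force: [0.2, 0.5, 1.4]
gripper_width: 0.001
```

```bash
python3 -m pendant '[[0.04,0,0.09,0,0,0,1],[0.035,0,0.09,0,0,0,1],[0.035,0,0.09,0,0,0,1],[0.03,0,0.095,0,0,0,1]]' && python3 -m pendant '[[0.02,0,0.095,0,0,0,1],[0.015,0,0.095,0,0,0,1],[0.015,0,0.095,0,0,0,1],[0.01,0,0.1,0,0,0,1],[0,0,0,0,0,0,1]]'
```

```text
time_s: 9.88
ee_pos: [0.5047, -0.1915, 0.0263]
tool_rot: [-3.142, 0.001, 3.05]
wrist_force: [2.9, 0.6, 1.1]
gripper_width: -0.002
time_s: 10.5
ee_pos: [0.5027, -0.1913, 0.015]
tool_rot: [-3.141, 0.002, 3.05]
wrist_force: [-4.1, 2.7, 18.2]
gripper_width: 0.0
```

```bash
python3 -m pendant '[[0,0,0.06,0,0,0,1],[0,0,0.06,0,0,0,1],[0,0,0,0,0,0,1]]' && python3 -m pendant '[[0,0,0.05,0,0,0,1],[0,0,0,0,0,0,1],[0,0,0,0,0,0,1]]'
python3 - <<'E'
from workcell import r, imaging
import cv2,numpy as np
d=imaging.capture("side")[...,::-1]; s=imaging.capture("scene")[...,::-1]
a=cv2.resize(d[50:150,200:300],(400,400),interpolation=cv2.INTER_CUBIC);b=cv2.resize(s[140:240,100:200],(400,400),interpolation=cv2.INTER_CUBIC)
cv2.imwrite("pics/l4.png",np.hstack([a,b]))
E
```

```text
time_s: 10.88
ee_pos: [0.5027, -0.1914, 0.0144]
tool_rot: [-3.14, 0.003, 3.05]
wrist_force: [-11.6, 7.5, 34.7]
gripper_width: 0.003
time_s: 11.25
ee_pos: [0.5027, -0.1915, 0.0142]
tool_rot: [-3.14, 0.004, 3.05]
wrist_force: [-15.2, 8.7, 43.0]
gripper_width: 0.001
```

View pics/l4.png

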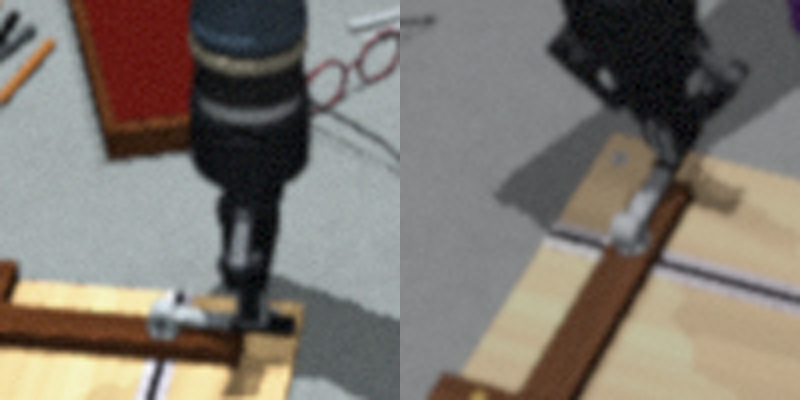

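The lever is flat against its stop: the force rose from 18 to 43 N over only 0.8 mm. The image shows it lying along the fence from (165,318) to (290,325). The stop height also puts the finger ends 38 mm above the reported TCP. Next I'll rise, turn to the block, open the jaws and move over it.

```bash
python3 -m pendant '[[0,0,-0.2,0,0,0,1],[0,0,-0.4,0,0,0,1],[0,0,-0.5,0,0,0,1],[0,0,-0.5,0,0,-0.97,0],[0,0,-0.5,0,0,-0.97,0],[0,0,-0.5,0,0,-0.97,0],[0,0,-0.5,0,0,-0.97,0],[0,0,-0.5,0,0,-0.97,0],[0,0,-0.5,0,0,-0.97,0],[0,0,-0.5,0,0,-0.97,0],[0,0,-0.3,0,0,-0.97,0],[0,0,0,0,0,-0.97,0],[0,0,0,0,0,-0.97,0],[0,0,0,0,0,0,0]]' && python3 -m pendant '[[-0.4,0.28,0,0,0,0,0],[-0.83,0.59,0,0,0,0,0],[-0.83,0.59,0,0,0,0,0],[-0.83,0.59,0,0,0,0,0],[-0.83,0.59,0,0,0,0,0],[-0.83,0.59,0,0,0,0,0],[-0.83,0.59,0,0,0,0,0],[-0.83,0.59,0,0,0,0,0],[-0.83,0.59,0,0,0,0,0],[-0.83,0.59,0,0,0,0,0],[-0.83,0.59,0,0,0,0,0],[-0.46,0.31,0,0,0,0,0],[0,0,0,0,0,0,0]]'
python3 - <<'E'
from workcell import r, imaging
import cv2
print(r.get_obs()['ee_pos'],r.get_obs()['tool_rot'],imaging.camera_info("wrist"))
cv2.imwrite("pics/w2.png",cv2.resize(imaging.capture("wrist"),(800,600),interpolation=cv2.INTER_CUBIC)[...,::-1])
E
```

```text
time_s: 13.1
ee_pos: [0.5012, -0.1911, 0.1991]
tool_rot: [3.139, -0.001, -2.219]
wrist_force: [-0.4, -0.4, -0.0]
gripper_width: 1.002
time_s: 14.72
ee_pos: [0.5148, 0.259, 0.1997]
tool_rot: [3.141, -0.001, -2.215]
wrist_force: [0.2, -0.4, 0.5]
gripper_width: 1.002
[0.51479597 0.2590032  0.19969708] [ 3.14124963e+00 -1.03990643e-03 -2.21547627e+00] {'K': array([[299.8644037 ,   0.        , 256.08266668],
       [  0.        , 299.8644037 , 187.2561578 ],
       [  0.        ,   0.        ,   1.        ]]), 'xyz': array([0.46591823, 0.19091965, 0.38088373]), 'orientation': array([-3.31512017e-01,  3.47074696e-05,  2.49640415e+00])}
```

View pics/w2.png

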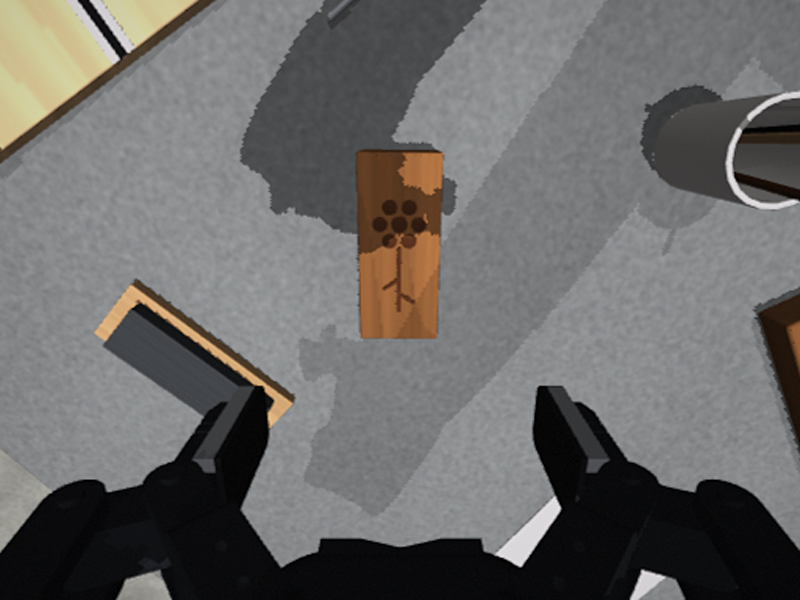

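The block's top corners are at (357,152), (443,152), (438,338) and (361,338), square to the jaws. The whetstone's nearest corner is at (294,400) and the pot is at (770,150).

Run:
```python
from h import *
W={'K':np.array([[299.8644,0,256.0827],[0,299.8644,187.2562],[0,0,1]]),'xyz':np.array([0.46591823, 0.19091965, 0.38088373]),'orientation':np.array([-3.31512017e-01,3.47e-05,2.49640415])}
def at(uv,z):
    o,d=ray(W,np.array(uv)/1.5625); return o+d*(z-o[2])/d[2]
T=np.array([at(u,.046) for u in [(357,152),(443,152),(438,338),(361,338)]])
print(T.round(4)); c=T.mean(0); print("c",c,"sides",np.linalg.norm(T-np.roll(T,-1,0),axis=1))
v=T[0]-T[3]+T[1]-T[2]; print("yaw",np.arctan2(v[1],v[0]), np.arctan2(v[1],v[0])+np.pi)
psi=-2.2155; tx=np.array([np.cos(psi),np.sin(psi),0]); ty=np.array([np.sin(psi),-np.cos(psi),0])
tcp=np.array([.5148,.2590,.2])
print("delta tool",(c-tcp)@tx,(c-tcp)@ty)
for n,u,z in (("whet corner",(294,400),.01),("whet c2",(136,281),.01),("stone",(270,405),.028),("pot base",(650,160),0)): q=at(u,z)-c; print(n,q@tx,q@ty)
# finger ends: pad pair gap 85
for dz in (.03,.04,.05,.06): print(dz,[(proj(W,tcp+[0,0,dz]+s*.0425*ty+.011*tx)[0]*1.5625).round() for s in(-1,1)])
```

```text
[[0.4976 0.1839 0.046 ]
 [0.4505 0.2193 0.046 ]
 [0.5342 0.3308 0.046 ]
 [0.5823 0.2946 0.046 ]]
c [0.5161414  0.25714679 0.046     ] sides [0.05892169 0.13942486 0.06021312 0.13942947]
yaw -2.2188789456901934 0.9227137078995997
delta tool 0.0006751005826305139 -0.0021858563539432878
whet corner -0.14774935036175 -0.09624204270040658
whet c2 -0.03427095568026253 -0.21898355436693187
stone -0.14151952161698622 -0.11276240935499895
pot base 0.06176896432118107 0.19606909398022224
0.03 [array([286., 348.]), array([525., 348.])]
0.04 [array([279., 361.]), array([533., 361.])]
0.05 [array([271., 376.]), array([541., 376.])]
0.06 [array([262., 393.]), array([551., 393.])]
```

```bash
python3 -m pendant '[[0,-0.05,0.5,0,0,0,0],[0,0,0.85,0,0,0,0],[0,0,0.85,0,0,0,0],[0,0,0.85,0,0,0,0],[0,0,0.85,0,0,0,0],[0,0,0.6,0,0,0,0],[0,0,0.45,0,0,0,0],[0,0,0.3,0,0,0,0],[0,0,0,0,0,0,0]]'
python3 - <<'E'
from workcell import r, imaging
import cv2,numpy as np
d=imaging.capture("side")[...,::-1]; s=imaging.capture("scene")[...,::-1]
a=cv2.resize(d[200:330,180:310],(400,400),interpolation=cv2.INTER_CUBIC);b=cv2.resize(s[150:280,270:400],(400,400),interpolation=cv2.INTER_CUBIC)
cv2.imwrite("pics/g1.png",np.hstack([a,b]))
E
```

```text
time_s: 15.9
ee_pos: [0.5166, 0.2558, -0.0106]
tool_rot: [3.141, -0.001, -2.218]
wrist_force: [-0.7, 1.4, 0.1]
gripper_width: 1.001
```

View pics/g1.png

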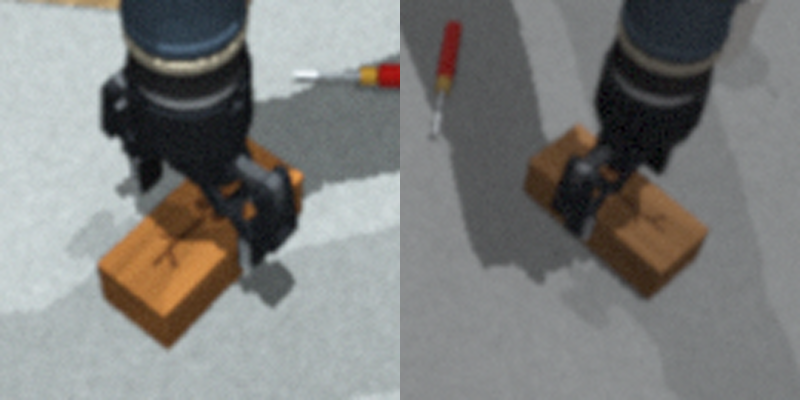

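The open fingers straddle the block near its middle, finger end at side crop (265,250), still about 10 mm high. I'll lower the rest and close.

```bash
python3 -m pendant '[[0,0,0.27,0,0,0,0],[0,0,0,0,0,0,0.5],[0,0,0,0,0,0,1],[0,0,0,0,0,0,1],[0,0,0,0,0,0,1],[0,0,0,0,0,0,1]]' 70 && python3 -m pendant '[[0,0,-0.4,0,0,0,1],[0,0,-0.6,0,0,0,1],[0,0,0,0,0,0,1],[0,0,0,0,0,0,1]]'
```

```text
time_s: 16.75
ee_pos: [0.5173, 0.2566, -0.0205]
tool_rot: [-3.142, 0.0, -2.218]
wrist_force: [-0.1, -0.1, 1.0]
gripper_width: 0.69
time_s: 17.25
ee_pos: [0.5168, 0.2562, 0.0188]
tool_rot: [3.141, -0.001, -2.218]
wrist_force: [-0.2, 0.6, -4.2]
gripper_width: 0.684
```

The grip is good (58 mm opening, load on the wrist). I'll lift, turn −31.5° about the tool z axis to square with the board, and carry to a spot 15–20 mm short of both fences.

```bash
python3 -m pendant '[[0,0,-0.3,0,0,-0.87,1],[0,0,-0.3,0,0,-0.88,1],[0,0,-0.3,0,0,-0.88,1],[0,0,-0.3,0,0,-0.88,1],[0,0,-0.3,0,0,-0.88,1],[0,0,0,0,0,-0.87,1],[0,0,0,0,0,0,1]]' && python3 -m pendant '[[0.4,-0.2,0,0,0,0,1],[0.78,-0.382,0,0,0,0,1],[0.78,-0.382,0,0,0,0,1],[0.78,-0.382,0,0,0,0,1],[0.78,-0.382,0,0,0,0,1],[0.78,-0.382,0,0,0,0,1],[0.78,-0.382,0,0,0,0,1],[0.78,-0.382,0,0,0,0,1],[0.78,-0.382,0,0,0,0,1],[0.78,-0.382,0,0,0,0,1],[0.78,-0.382,0,0,0,0,1],[0.36,-0.18,0,0,0,0,1],[0,0,0,0,0,0,1]]'
python3 - <<'E'
from workcell import r, imaging
import cv2,numpy as np
from h import *
o=r.get_obs();print(o['ee_pos'],o['tool_rot'],imaging.camera_info("wrist"))
q=R.from_euler('z',.0965).apply(o['ee_pos']-np.array([.6156,-.1164,0]));print("board frame",q)
w=imaging.capture("wrist")[...,::-1]
cv2.imwrite("pics/p1.png",cv2.resize(w,(800,600),interpolation=cv2.INTER_CUBIC))
E
```

```text
time_s: 18.12
ee_pos: [0.5162, 0.256, 0.0779]
tool_rot: [3.139, -0.001, -1.668]
wrist_force: [-0.0, 0.1, -3.1]
gripper_width: 0.689
time_s: 19.75
ee_pos: [0.6511, -0.1018, 0.0785]
tool_rot: [3.14, 0.0, -1.669]
wrist_force: [0.1, 0.7, -3.7]
gripper_width: 0.69
[ 0.65107524 -0.10179192  0.07854566] [ 3.14025106e+00  4.10120854e-04 -1.66946441e+00] {'K': array([[299.8644037 ,   0.        , 256.08266668],
       [  0.        , 299.8644037 , 187.2561578 ],
       [  0.        ,   0.        ,   1.        ]]), 'xyz': array([ 0.64447749, -0.1865234 ,  0.25960469]), 'orientation': array([-3.32645488e-01, -5.65787154e-04,  3.04244024e+00])}
board frame [0.0339027  0.01795817 0.07854566]
```

View pics/p1.png

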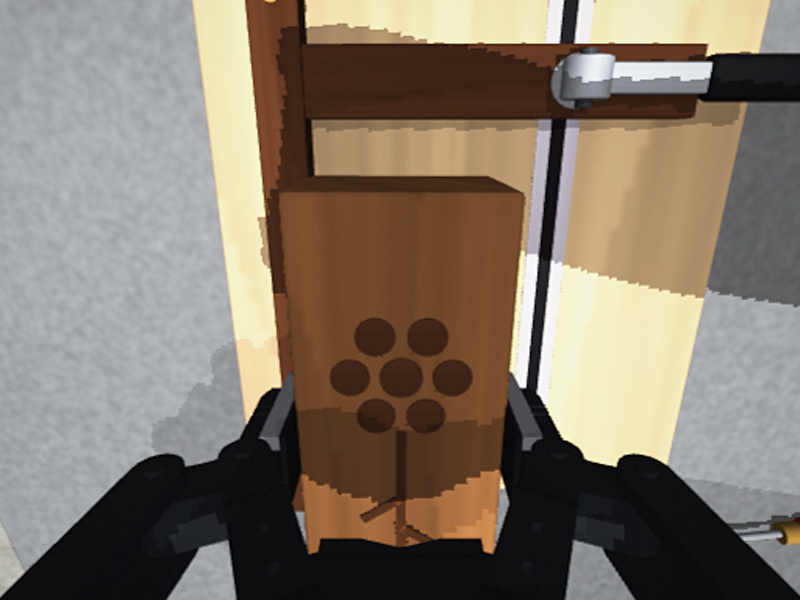

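The lever lies flat along the side fence (rows 45–118). The block's end is at rows 177–192, about parallel to the fences, and the rear fence's edge is at column ~303–310. I'll compute the gaps from these points.

Run:
```python
from h import *
W={'K':np.array([[299.8644,0,256.0827],[0,299.8644,187.2562],[0,0,1]]),'xyz':np.array([ 0.64447749, -0.1865234 ,  0.25960469]),'orientation':np.array([-3.32645488e-01, -5.65787154e-04,  3.04244024e+00])}
def at(uv,z):
    o,d=ray(W,np.array(uv)/1.5625); p=o+d*(z-o[2])/d[2]; return R.from_euler('z',.0965).apply(p-np.array([.6156,-.1164,0]))
for n,u,z in (("side fence +y edge",(320,118),.036),("side +y edge far",(690,118),.036),("side -y",(320,45),.036),("side front end",(700,80),.036),("rear edge",(302,50),.036),("rear edge2",(313,177),.018),("blk top L",(281,192),.1455),("blk top R",(523,192),.1455),("blk bot L",(300,177),.0995),("blk bot R",(489,177),.0995)): print(n,at(u,z).round(4))
```

```text
side fence +y edge [ 0.0712 -0.0725  0.036 ]
side +y edge far [-0.0944 -0.072   0.036 ]
side -y [ 0.0695 -0.1017  0.036 ]
side front end [-0.0956 -0.0876  0.036 ]
rear edge [ 0.0773 -0.0998  0.036 ]
rear edge2 [ 0.0792 -0.0451  0.018 ]
blk top L [ 0.064  -0.0532  0.1455]
blk top R [ 0.006  -0.053   0.1455]
blk bot L [ 0.0688 -0.0525  0.0995]
blk bot R [ 0.0058 -0.0524  0.0995]
```

Gaps: about 15 mm to the rear fence and 19 mm to the side fence, with both fences where they were first measured. I'll lower onto the board and feel for contact.

```bash
python3 -m pendant '[[0,0,0.4,0,0,0,1],[0,0,0.6,0,0,0,1],[0,0,0.5,0,0,0,1],[0,0,0.3,0,0,0,1],[0,0,0.12,0,0,0,1],[0,0,0,0,0,0,1]]' && python3 -m pendant '[[0,0,0.05,0,0,0,1],[0,0,0.05,0,0,0,1],[0,0,0,0,0,0,1]]'
```

```text
time_s: 20.55
ee_pos: [0.6516, -0.1004, 0.0025]
tool_rot: [-3.142, 0.0, -1.667]
wrist_force: [0.1, 0.6, -3.2]
gripper_width: 0.69
time_s: 20.92
ee_pos: [0.6516, -0.1006, -0.0013]
tool_rot: [-3.141, -0.0, -1.667]
wrist_force: [0.1, 0.1, -3.0]
gripper_width: 0.69
```

```bash
python3 -m pendant '[[0,0,0.03,0,0,0,1],[0,0,0.03,0,0,0,1],[0,0,0,0,0,0,1]]' && python3 -m pendant '[[0,-0.1,0,0,0,0,1],[0,-0.1,0,0,0,0,1],[0,-0.1,0,0,0,0,1],[0,0,0,0,0,0,1]]'
```

```text
time_s: 21.3
ee_pos: [0.6518, -0.1006, -0.0025]
tool_rot: [-3.141, -0.0, -1.667]
wrist_force: [-1.4, 0.6, 4.2]
gripper_width: 0.685
time_s: 21.8
ee_pos: [0.6631, -0.1018, -0.0025]
tool_rot: [3.141, -0.001, -1.667]
wrist_force: [-4.0, 1.3, 6.6]
gripper_width: 0.688
```

```bash
python3 -m pendant '[[0.15,0,0,0,0,0,1],[0.15,0,0,0,0,0,1],[0.1,0,0,0,0,0,1],[0,0,0,0,0,0,1]]' && python3 -m pendant '[[0,-0.05,0,0,0,0,1],[0,-0.05,0,0,0,0,1],[0,0,0,0,0,0,1]]'
```

```text
time_s: 22.3
ee_pos: [0.6626, -0.1153, -0.0024]
tool_rot: [-3.14, 0.004, -1.666]
wrist_force: [-1.7, 5.1, 5.7]
gripper_width: 0.69
time_s: 22.68
ee_pos: [0.6623, -0.1153, -0.0024]
tool_rot: [3.135, 0.003, -1.666]
wrist_force: [-11.9, 5.5, 10.7]
gripper_width: 0.689
```

```bash
python3 -m pendant '[[0.06,0,0,0,0,0,1],[0.06,0,0,0,0,0,1],[0.06,0,0,0,0,0,1],[0,0,0,0,0,0,1]]' && python3 -m pendant '[[0.05,0,0,0,0,0,1],[0.05,0,0,0,0,0,1],[0,0,0,0,0,0,1]]'
```

```text
time_s: 23.18
ee_pos: [0.6621, -0.1172, -0.0022]
tool_rot: [3.135, 0.012, -1.664]
wrist_force: [-11.6, 16.4, 12.2]
gripper_width: 0.691
time_s: 23.55
ee_pos: [0.6617, -0.121, -0.0022]
tool_rot: [3.135, 0.012, -1.664]
wrist_force: [-11.5, 16.6, 12.8]
gripper_width: 0.689
```

The steady ~16 N in y while it still slides is mostly friction. I'll ease the downward and rearward push, slide the end home, then press again.

```bash
python3 -m pendant '[[0,0.05,-0.03,0,0,0,1],[0,0.02,-0.01,0,0,0,1],[0,0,0,0,0,0,1]]' && python3 -m pendant '[[0.04,0,0,0,0,0,1],[0.04,0,0,0,0,0,1],[0,0,0,0,0,0,1]]' && python3 -m pendant '[[0.04,0,0,0,0,0,1],[0.04,0,0,0,0,0,1],[0,0,0,0,0,0,1]]'
```

```text
time_s: 23.92
ee_pos: [0.6617, -0.1219, -0.002]
tool_rot: [3.14, 0.011, -1.664]
wrist_force: [-1.4, 12.8, 4.2]
gripper_width: 0.689
time_s: 24.3
ee_pos: [0.6617, -0.122, -0.0016]
tool_rot: [3.14, 0.017, -1.663]
wrist_force: [-2.9, 18.9, 6.2]
gripper_width: 0.685
time_s: 24.68
ee_pos: [0.6613, -0.126, -0.0017]
tool_rot: [3.14, 0.015, -1.663]
wrist_force: [-2.6, 17.1, 5.7]
gripper_width: 0.692
```

The block should have met the side fence about 4 mm ago, so the fence, the grip or my estimate is off. One composite picture (my 12th and last) should settle it.

Run:
```python
from workcell import r, imaging
import cv2,numpy as np
print(imaging.camera_info("wrist"),r.get_obs()['ee_pos'])
w=imaging.capture("wrist")[...,::-1]; d=imaging.capture("side")[...,::-1]; s=imaging.capture("scene")[...,::-1]
for n,i in (("w",w),("d",d),("s",s)): cv2.imwrite(f"pics/now_{n}.png",i)
top=cv2.resize(w[0:200,128:384],(800,625)[:2],interpolation=cv2.INTER_CUBIC)
top=cv2.resize(w[0:171,130:386],(512,342),interpolation=cv2.INTER_CUBIC)
rs=lambda im,a:cv2.resize(im,a,interpolation=cv2.INTER_CUBIC)
c=np.zeros((600,800,3),np.uint8); c[:342,:512]=top
c[:256,512:800]=rs(s[170:266,100:208],(288,256))
c[344:600,:400]=rs(d[100:164,180:280],(400,256)); c[344:600,400:]=rs(cv2.imread("pics/side0.png")[100:164,180:280],(400,256))
cv2.imwrite("pics/f1.png",c)
```

```text
{'K': array([[299.8644037 ,   0.        , 256.08266668],
       [  0.        , 299.8644037 , 187.2561578 ],
       [  0.        ,   0.        ,   1.        ]]), 'xyz': array([ 0.65504786, -0.21340425,  0.17810027]), 'orientation': array([-3.47254074e-01, -8.09168330e-04,  3.04917194e+00])} [ 0.66127265 -0.1259853  -0.00172507]
```

View pics/f1.png

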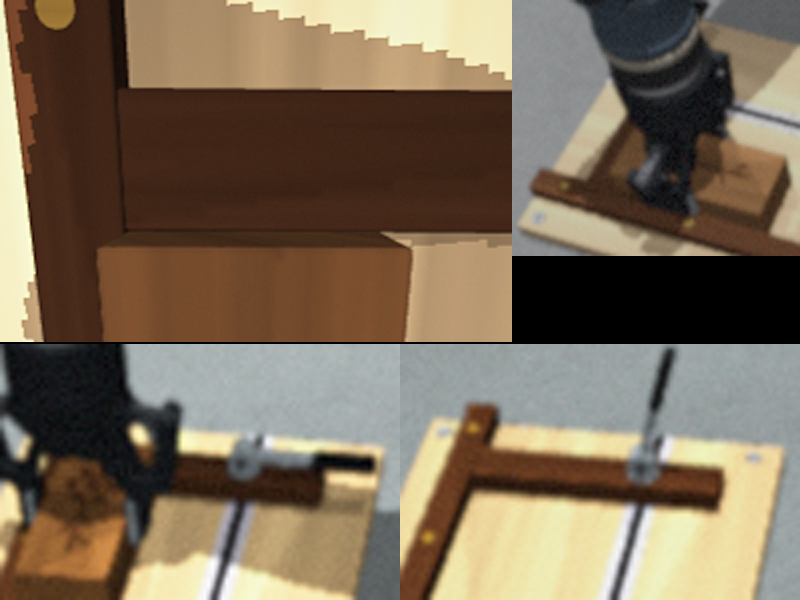

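The side view shows the lever flat and the fence where it started (pin at (241,462), before at (241,465)). The wrist crop shows the block's end meeting the side fence's face at row ~232, and its long side at the rear fence. I'll turn those pixels into numbers.

Run:
```python
from h import *
import cv2
W={'K':np.array([[299.8644,0,256.0827],[0,299.8644,187.2562],[0,0,1]]),'xyz':np.array([ 0.65504786, -0.21340425,  0.17810027]),'orientation':np.array([-3.47254074e-01, -8.09168330e-04,  3.04917194])}
def at(uv,z):
    o,d=ray(W,np.array(uv)/2.+[130,0]); p=o+d*(z-o[2])/d[2]; return R.from_euler('z',.0965).apply(p-np.array([.6156,-.1164,0]))
for n,u,z in (("side +y L",(128,230),.036),("side +y R",(505,232),.036),("side -y L",(125,89),.036),("side -y R",(505,92),.036),("rear edge",(112,20),.036),("rear edge2",(125,85),.018),("blk top L",(98,248),.064),("blk top R",(411,248),.064),("blk at fence top R",(381,233),.036)): print(n,at(u,z).round(4))
# fence shift by phase correlation on side-view patches: fence front end + pivot-free part
a=cv2.imread("pics/side0.png",0); b=cv2.imread("pics/now_d.png",0)
for x0,y0,x1,y1 in ((228,124,240,142),(246,126,266,144)):
    t=a[y0:y1,x0:x1]; m=cv2.matchTemplate(b[y0-6:y1+6,x0-6:x1+6],t,cv2.TM_CCOEFF_NORMED); _,v,_,l=cv2.minMaxLoc(m); print("shift px",l[0]-6,l[1]-6,v)
S=None
```

```text
side +y L [ 0.0772 -0.0768  0.036 ]
side +y R [-0.0103 -0.0767  0.036 ]
side -y L [ 0.0759 -0.1065  0.036 ]
side -y R [-0.0059 -0.1062  0.036 ]
rear edge [ 0.0777 -0.1195  0.036 ]
rear edge2 [ 0.0793 -0.1091  0.018 ]
blk top L [ 0.0774 -0.0766  0.064 ]
blk top R [ 0.0186 -0.0769  0.064 ]
blk at fence top R [ 0.0185 -0.0764  0.036 ]
shift px 0 -1 0.9382508397102356
shift px 0 -1 0.7531461119651794
```

The numbers suggest the side fence was pushed about 3–4 mm: its face went from −0.0725 to −0.0767, and the side view shifted 1 px. So the lever may not be fully down. I'll ease the y push now, before looking further, and check the lever angle from pixels.

```bash
python3 -m pendant '[[-0.08,0,0,0,0,0,1],[-0.08,0,0,0,0,0,1],[0,0,0,0,0,0,1]]'
python3 - <<'E'
from workcell import imaging
from h import *
import cv2
D=imaging.camera_info("side");S=imaging.camera_info("scene")
Rz=R.from_euler('z',-.0965); 
def wpt(q): return np.array([.6156,-.1164,0])+Rz.apply(q)
for sl in (-.0862,-.090):
  piv=np.array([-.04,sl,.048]); print("slide",sl,"pivot px",proj(D,wpt(piv))[0].round(1))
  for th in (0,.1,.2,.3,1.32): print(th,"tip-piv",(proj(D,wpt(piv+.092*np.array([-np.cos(th),0,np.sin(th)])))-proj(D,wpt(piv)))[0].round(1), "scene",(proj(S,wpt(piv+.092*np.array([-np.cos(th),0,np.sin(th)]))))[0].round(1))
  print("fence end top",proj(D,wpt([-.095,sl+.015,.036]))[0].round(1),proj(D,wpt([-.095,sl-.015,.036]))[0].round(1))
b=cv2.imread("pics/now_d.png")
g=cv2.cvtColor(b,cv2.COLOR_BGR2GRAY)[122:146,236:280]
for i,row in enumerate(g): print(122+i,' '.join(f"{v:3d}" for v in row[::2]))
E
```

```text
time_s: 25.2
ee_pos: [0.6614, -0.1264, -0.0025]
tool_rot: [3.14, 0.003, -1.666]
wrist_force: [-3.4, 5.6, 3.0]
gripper_width: 0.685
slide -0.0862 pivot px [240.1 127.6]
0 tip-piv [33.2  2.7] scene [172.4 171.4]
0.1 tip-piv [33.1  0. ] scene [171.7 169.2]
0.2 tip-piv [32.6 -2.7] scene [170.9 167.3]
0.3 tip-piv [31.7 -5.4] scene [169.9 165.7]
1.32 tip-piv [  6.9 -26.4] scene [153.1 168.2]
fence end top [259.1 136.2] [260.8 129.3]
slide -0.09 pivot px [240.3 126.8]
0 tip-piv [33.2  2.7] scene [171.1 171. ]
0.1 tip-piv [33.  0.] scene [170.4 168.9]
0.2 tip-piv [32.5 -2.7] scene [169.5 167. ]
0.3 tip-piv [31.7 -5.4] scene [168.5 165.4]
1.32 tip-piv [  6.9 -26.4] scene [151.6 167.8]
fence end top [259.3 135.3] [261.  128.4]
122 207 204 180 193 156 177 180 174 175 171 166 169 168 166 166 169 172 172 171 170 169 168
123 228 211 173 192 119 206 213 202 200 189 172 173 183 174 174 171 172 169 169 171 170 169
124 233 193 143 154  85 225 234 228 228 226 218 218 214 206 196 186 172 173 178 175 175 171
125 235 167 139 133  97 210 225 229 228 239 239 237 228 226 222 209 195 198 205 196 174 169
126 2
[... 1134 characters left out ...]
  35  37  33  31  62 119 130 132 127 123 129 142 173 176
139  91  77  32  72  74  58  49  47  48  36  35  36  73 112 113 111 108 111 133 150 175 175
140 137 109  42 119 120  96  97  93  87  67  57  50  88 107 107 106 104 111 129 154 175 171
141 162 119  57 152 151 134 140 143 139 112  97  88 109 111 113 107 110 115 119 132 154 150
142 168  99  73 160 154 154 165 165 165 144 128 121 127 127 127 124 117 121 111 105 114 108
143 168  83  91 159 152 158 168 171 170 162 142 138 140 143 144 140 138 137 113  96 100  99
144 162  63 122 161 152 164 168 170 168 165 144 140 143 147 147 140 144 142 103  98  90  98
145 160  39 141 159 154 160 168 168 168 157 142 142 141 146 145 140 137 139 101  96  95  99
```

Run:
```python
from workcell import imaging,r
import cv2,numpy as np
cv2.imwrite("pics/now_d2.png",imaging.capture("side")[...,::-1]); cv2.imwrite("pics/now_s2.png",imaging.capture("scene")[...,::-1])
L=lambda n:cv2.cvtColor(cv2.imread(f"pics/{n}.png"),cv2.COLOR_BGR2GRAY).astype(float)
def edge(g,x,y0,y1):  # 50% crossing dark->light going down
    c=g[y0:y1,x-1:x+2].mean(1); m=(c.min()+c.max())/2; k=np.argmin(c); 
    while c[k]<m: k+=1
    return y0+k-1+(m-c[k-1])/(c[k]-c[k-1])
for x in (226,229,232,244,247,250,253,256): print(x,[round(edge(L(n),x,130,146),2) for n in ("side0","now_d","now_d2")])
# static reference: board's far edge / rear fence screws
a=L("side0")
for n in ("now_d","now_d2"):
    for (x0,y0,x1,y1) in ((264,118,280,134),(160,170,180,195)):
        p=cv2.phaseCorrelate(a[y0:y1,x0:x1].copy(),L(n)[y0:y1,x0:x1].copy()); print(n,p)
# scene: fence -y side edge profile
s0,s2=L("scene0"),L("now_s2")
for y in (205,212,219,226): print(y,s0[y,118:165:2].astype(int).tolist(),s2[y,118:165:2].astype(int).tolist())
```

```text
226 [np.float64(138.77), np.float64(138.2), np.float64(138.15)]
229 [np.float64(138.89), np.float64(138.28), np.float64(138.29)]
232 [np.float64(139.31), np.float64(138.79), np.float64(138.79)]
244 [np.float64(140.31), np.float64(139.53), np.float64(139.58)]
247 [np.float64(140.57), np.float64(140.07), np.float64(140.07)]
250 [np.float64(140.64), np.float64(140.09), np.float64(140.09)]
253 [np.float64(140.87), np.float64(140.45), np.float64(140.41)]
256 [np.float64(141.34), np.float64(140.8), np.float64(140.75)]
now_d ((-0.2183677570229996, -1.0394039601208167), -0.6032562395723056)
now_d ((-0.035275252537109836, 0.5143558172574689), 0.9479310671916522)
now_d2 ((-0.5441313414087361, -0.9389786669547036), -0.668851672532706)
now_d2 ((-0.13894337118984446, 0.48982074110694107), 0.9690918078572864)
205 [126, 125, 129, 126, 126, 123, 127, 137, 165, 168, 172, 170, 170, 169, 167, 150, 73, 60, 63, 62, 68, 63, 33, 50] [145, 142, 142, 145, 145, 143, 145, 158, 187, 189, 189, 131, 30, 37, 48, 64, 69, 74, 78, 84, 77, 77, 54, 41]
212 [119, 124, 124, 125, 126, 151, 170, 170, 166, 165, 168, 167, 168, 134, 68, 63, 60, 65, 67, 61, 31, 94, 154, 170] [142, 143, 144, 147, 145, 172, 189, 188, 189, 186, 187, 187, 157, 38, 23, 23, 23, 28, 23, 24, 20, 25, 23, 23]
219 [125, 126, 127, 155, 166, 166, 169, 170, 172, 172, 173, 140, 66, 62, 58, 61, 67, 62, 36, 95, 154, 166, 166, 166] [144, 143, 146, 174, 187, 188, 189, 191, 193, 193, 156, 62, 50, 51, 74, 50, 26, 16, 16, 12, 21, 30, 21, 24]
226 [131, 160, 170, 169, 170, 170, 168, 165, 163, 122, 68, 62, 64, 60, 62, 66, 34, 92, 155, 171, 170, 173, 176, 175] [150, 181, 189, 192, 190, 190, 187, 175, 101, 53, 47, 55, 76, 81, 77, 77, 58, 43, 52, 38, 34, 17, 1, 19]
```

Run:
```python
from h import *
import cv2
K=np.array([[299.8644,0,256.0827],[0,299.8644,187.2562],[0,0,1]])
W1={'K':K,'xyz':np.array([ 0.51932544, -0.19502095,  0.43826168]),'orientation':np.array([-3.29863707e-01, -1.43520246e-03,  1.47634131e+00])}
W3={'K':K,'xyz':np.array([ 0.65504786, -0.21340425,  0.17810027]),'orientation':np.array([-3.47254074e-01, -8.09168330e-04,  3.04917194])}
def at(W,uv,z):
    o,d=ray(W,np.array(uv)); p=o+d*(z-o[2])/d[2]; return R.from_euler('z',.0965).apply(p-np.array([.6156,-.1164,0]))
def gold(f,box,sc=1):
    im=cv2.imread(f)[box[1]:box[3],box[0]:box[2]].astype(float); b,g,r_=im[...,0],im[...,1],im[...,2]
    m=((g>85)&(r_>1.25*b)&(g<190)&(b<110)).astype(np.uint8); n,l,s,c=cv2.connectedComponentsWithStats(m); k=1+np.argmax(s[1:,4]); print(s[k]); return (c[k]+box[:2])/sc
a=gold("pics/w1.png",(350,324,378,345),1.5625); print("w1 screw",a,at(W1,a,.036))
b=gold("pics/now_w.png",(140,0,172,18)); print("now screw",b,at(W3,b,.036))
for n,u in (("+y",(419/1.5625,200/1.5625)),("-y",(382/1.5625,200/1.5625))): pass
for u in ((419,300),(382,300),(419,140),(382,140)): print("w1 fence",at(W1,np.array(u)/1.5625,.036).round(4))
```

```text
[ 9  6  9  9 63]
w1 screw [232.20825397 213.67873016] [ 0.09035159 -0.12148965  0.036     ]
[  8   0  19  15 236]
now screw [157.29237288   5.90677966] [ 0.08944767 -0.12089152  0.036     ]
w1 fence [ 0.0566 -0.0694  0.036 ]
w1 fence [ 0.0566 -0.1032  0.036 ]
w1 fence [-0.0822 -0.0715  0.036 ]
w1 fence [-0.0822 -0.1017  0.036 ]
```

The rear-fence screw agrees between the two wrist views to 0.6 mm, so the side fence really has given by about 3–5 mm under the 17 N push. Before anything else I'll hold the present ~5.6 N for a moment and see whether it still creeps.

```bash
python3 -m pendant '[[0,0,0,0,0,0,1],[0,0,0,0,0,0,1],[0,0,0,0,0,0,1],[0,0,0,0,0,0,1],[0,0,0,0,0,0,1],[0,0,0,0,0,0,1]]'
python3 - <<'E'
from workcell import imaging,r
import cv2,numpy as np
o=r.get_obs();print(o['ee_pos'],o['tool_rot'],o['wrist_force'],o['moment'])
cv2.imwrite("pics/now_d3.png",imaging.capture("side")[...,::-1])
L=lambda n:cv2.cvtColor(cv2.imread(f"pics/{n}.png"),cv2.COLOR_BGR2GRAY).astype(float)
def edge(g,x,y0,y1):
    c=g[y0:y1,x-1:x+2].mean(1); m=(c.min()+c.max())/2; k=np.argmin(c)
    while c[k]<m: k+=1
    return y0+k-1+(m-c[k-1])/(c[k]-c[k-1])
for n in ("side0","now_d","now_d2","now_d3"): print(n,np.mean([edge(L(n),x,130,146) for x in (226,229,232,244,247,250,253,256)]).round(3))
# edge from earlier wrist crop images of lever-down stage vs. start: side crop l4/l3 (4x, origin 200,50)
for n in ("l1","l3","l4"):
    g=L(n); k,ox,oy=(400/150,180,50) if n=="l1" else (4,200,50)
    def e2(x):
        X=int((x-ox+.5)*k); y0,y1=int((130-oy)*k),int((146-oy)*k); c=g[y0:y1,X-3:X+4].mean(1); m=(c.min()+c.max())/2; j=np.argmin(c)
        while j<len(c)-1 and c[j]<m: j+=1
        return (y0+j-1+(m-c[j-1])/(c[j]-c[j-1])+.5)/k+oy-.5
    print(n,np.round([e2(x) for x in (226,229,232,244,247,250)],2), "ref",np.round([edge(L("side0"),x,130,146) for x in (226,229,232,244,247,250)],2))
E
```

```text
time_s: 26.05
ee_pos: [0.6614, -0.1264, -0.0025]
tool_rot: [3.14, 0.004, -1.666]
wrist_force: [-3.4, 5.7, 2.6]
gripper_width: 0.687
[ 0.66141173 -0.12640012 -0.00245858] [ 3.13988972  0.00400083 -1.66570523] [-3.4244692   5.67502694  2.57590076] [ 0.95631007  0.7677209  -0.08542701]
side0 140.089
now_d 139.526
now_d2 139.516
now_d3 139.501
l1 [138.74 138.89 139.15 140.17 140.47 140.56] ref [138.77 138.89 139.31 140.31 140.57 140.64]
l3 [138.66 138.75 139.06 140.7  141.28 141.36] ref [138.77 138.89 139.31 140.31 140.57 140.64]
l4 [138.69 138.88 139.2  140.16 140.41 140.55] ref [138.77 138.89 139.31 140.31 140.57 140.64]
```

Run:
```python
import cv2,numpy as np
L=lambda n:cv2.cvtColor(cv2.imread(f"pics/{n}.png"),cv2.COLOR_BGR2GRAY).astype(np.float32)
def ecc(a,b,box):
    x0,y0,x1,y1=box; M=np.eye(2,3,dtype=np.float32)
    try:
        c,M=cv2.findTransformECC(a[y0:y1,x0:x1],b[y0:y1,x0:x1],M,cv2.MOTION_TRANSLATION,(3,200,1e-5),None,1); return M[:,2].round(2),round(c,3)
    except cv2.error as e: return "fail"
a=L("side0")
for n in ("now_d","now_d3"):
    b=L(n)
    for nm,box in (("fence near corner",(224,122,236,146)),("fence bottom edge",(244,134,258,146)),("fence front end",(250,132,266,146)),("board -x edge lower",(258,160,280,185)),("board corner screw",(262,120,282,130)),("rear fence +y end",(160,170,185,196)),("purple block",(300,135,350,190)),("pin",(234,120,246,136))): print(n,nm,ecc(a,b,box))
for nm,x in (("far top",227),("far top",230),("far top",233)):
    print(x,[L(n)[118:132,x-1:x+2].mean(1).round().astype(int).tolist() for n in("side0","now_d3")])
```

```text
now_d fence near corner (array([ 1.  , -0.34], dtype=float32), 0.926)
now_d fence bottom edge (array([-1.06, -0.77], dtype=float32), 0.987)
now_d fence front end (array([ 0.01, -0.59], dtype=float32), 0.934)
now_d board -x edge lower (array([-2.12, 10.35], dtype=float32), 0.945)
now_d board corner screw fail
now_d rear fence +y end (array([ 0.03, -0.  ], dtype=float32), 0.997)
now_d purple block (array([-0.02, -0.08], dtype=float32), 0.802)
now_d pin (array([-0.06, -0.79], dtype=float32), 0.907)
now_d3 fence near corner (array([ 1.07, -0.32], dtype=float32), 0.926)
now_d3 fence bottom edge (array([-0.97, -0.75], dtype=float32), 0.99)
now_d3 fence front end (array([ 0.01, -0.58], dtype=float32), 0.934)
now_d3 board -x edge lower (array([-2.25, 11.15], dtype=float32), 0.843)
now_d3 board corner screw fail
now_d3 rear fence +y end (array([ 0.03, -0.03], dtype=float32), 0.997)
now_d3 purple block (array([-0.03, -0.05], dtype=float32), 0.8)
now_d3 pin (array([-0.03, -0.77], dtype=float32), 0.905)
227 [[162, 159, 163, 185, 217, 228, 230, 231, 227, 199, 121, 68, 62, 65], [175, 177, 181, 203, 230, 239, 241, 238, 212, 115, 43, 35, 40, 41]]
230 [[160, 158, 155, 170, 200, 220, 224, 223, 219, 198, 132, 73, 61, 65], [176, 175, 172, 185, 217, 232, 233, 232, 213, 144, 60, 38, 36, 41]]
233 [[158, 154, 153, 161, 192, 220, 224, 223, 221, 208, 153, 86, 59, 63], [172, 170, 167, 177, 210, 230, 233, 233, 223, 171, 80, 36, 39, 39]]
```

The static patches match to 0.03 px. The side view puts the fence shift at about 3 mm and the wrist view at about 5 mm, with the lever tip exactly where flat predicts. It holds still at 5.7 N. I'll add the rearward press, then a little more y push, watching for drift.

```bash
python3 -m pendant '[[0,-0.06,-0.02,0,0,0,1],[0,-0.06,0,0,0,0,1],[0,0,0,0,0,0,1],[0,0,0,0,0,0,1]]' && python3 -m pendant '[[0.03,0,0,0,0,0,1],[0.03,0,0,0,0,0,1],[0,0,0,0,0,0,1],[0,0,0,0,0,0,1]]'; python3 -m pendant '[[0,0,0,0,0,0,1],[0,0,0,0,0,0,1],[0,0,0,0,0,0,1],[0,0,0,0,0,0,1],[0,0,0,0,0,0,1],[0,0,0,0,0,0,1]]'
```

```text
time_s: 26.6
ee_pos: [0.6611, -0.1264, -0.0022]
tool_rot: [3.13, 0.004, -1.666]
wrist_force: [-13.1, 7.7, 7.2]
gripper_width: 0.689
time_s: 27.1
ee_pos: [0.6611, -0.1262, -0.0022]
tool_rot: [3.13, 0.008, -1.665]
wrist_force: [-12.4, 12.4, 8.6]
gripper_width: 0.688
time_s: 27.85
ee_pos: [0.6611, -0.1262, -0.0022]
tool_rot: [3.13, 0.008, -1.665]
wrist_force: [-11.5, 11.6, 6.9]
gripper_width: 0.686
```

It holds still at about 11.5 N in both directions. I'll ease the downward load a little, so that board friction can't carry the y push in place of the fence, and check.

```bash
python3 -m pendant '[[0,0.02,-0.02,0,0,0,1],[0,0,-0.01,0,0,0,1],[0,0,0,0,0,0,1],[0,0,0,0,0,0,1],[0,0,0,0,0,0,1],[0,0,0,0,0,0,1]]'
python3 - <<'E'
from workcell import imaging,r
from h import *
import cv2
o=r.get_obs();i=imaging.camera_info("wrist");print(o['ee_pos'],o['tool_rot'],o['wrist_force'])
w=imaging.capture("wrist");g=cv2.cvtColor(w,cv2.COLOR_RGB2GRAY);cv2.imwrite("pics/now_w2.png",w[...,::-1]);cv2.imwrite("pics/now_d4.png",imaging.capture("side")[...,::-1])
a=cv2.cvtColor(cv2.imread("pics/now_d.png"),cv2.COLOR_BGR2GRAY).astype(np.float32);b=cv2.cvtColor(cv2.imread("pics/now_d4.png"),cv2.COLOR_BGR2GRAY).astype(np.float32)
x0,y0,x1,y1=224,118,272,146
print("fence since push",cv2.findTransformECC(a[y0:y1,x0:x1],b[y0:y1,x0:x1],np.eye(2,3,dtype=np.float32),cv2.MOTION_TRANSLATION,(3,200,1e-5),None,1)[1][:,2])
# column profiles: fence edge and block edges
for c in (240,280,300): print(c,[(k,int(v)) for k,v in zip(range(40,130,1),g[40:130,c-1:c+2].mean(1)) if 108<=k<=128 or 41<=k<=49])
for row in (132,150,165): print("row",row,[(k,int(v)) for k,v in zip(range(165,195),w[row-1:row+2,165:195,0].mean(0))])
E
```

```text
time_s: 28.6
ee_pos: [0.6611, -0.1263, -0.0021]
tool_rot: [3.131, 0.008, -1.665]
wrist_force: [-8.8, 11.6, 3.5]
gripper_width: 0.689
[ 0.66109591 -0.1262635  -0.00212755] [ 3.13113569  0.00821692 -1.66518603] [-8.77870965 11.60313455  3.53652174]
fence since push [-0.00300036 -0.00183156]
240 [(41, 147), (42, 151), (43, 137), (44, 43), (45, 38), (46, 41), (47, 43), (48, 43), (49, 44), (108, 46), (109, 46), (110, 47), (111, 47), (112, 48), (113, 47), (114, 37), (115, 38), (116, 46), (117, 46), (118, 42), (119, 45), (120, 45), (121, 46), (122, 47), (123, 58), (124, 82), (125, 81), (126, 82), (127, 84), (128, 85)]
280 [(41, 149), (42, 151), (43, 141), (44, 71), (45, 38), (46, 41), (47, 42), (48, 43), (49, 43), (108, 46), (109, 46), (110, 46), (111, 47), (112, 48), (113, 47), (114, 38), (115, 37), (116, 50), (117, 50), (118, 48), (119, 49), (120, 49), (121, 46), (122, 45), (123, 56), (124, 75), (125, 77), (126, 78), (127, 80), (128, 81)]
300 [(41, 158), (42, 160), (43, 154), (44, 109), (45, 34), (46, 40), (47, 42), (48, 42), (49, 43), (108, 46), (109, 47), (110, 46), (111, 46), (112, 48)
[... 537 characters left out ...]
150 [(165, 72), (166, 73), (167, 74), (168, 75), (169, 73), (170, 71), (171, 70), (172, 69), (173, 68), (174, 69), (175, 68), (176, 69), (177, 68), (178, 67), (179, 65), (180, 86), (181, 114), (182, 121), (183, 124), (184, 124), (185, 124), (186, 123), (187, 124), (188, 123), (189, 125), (190, 124), (191, 126), (192, 127), (193, 128), (194, 128)]
row 165 [(165, 72), (166, 72), (167, 73), (168, 74), (169, 75), (170, 74), (171, 72), (172, 70), (173, 70), (174, 69), (175, 70), (176, 69), (177, 69), (178, 70), (179, 69), (180, 62), (181, 80), (182, 113), (183, 118), (184, 123), (185, 122), (186, 122), (187, 123), (188, 124), (189, 124), (190, 125), (191, 125), (192, 125), (193, 127), (194, 126)]
```

Run:
```python
from h import *
import cv2
K=np.array([[299.8644,0,256.0827],[0,299.8644,187.2562],[0,0,1]])
W1={'K':K,'xyz':np.array([ 0.51932544, -0.19502095,  0.43826168]),'orientation':np.array([-3.29863707e-01, -1.43520246e-03,  1.47634131e+00])}
def at(W,uv,z):
    o,d=ray(W,np.array(uv)); p=o+d*(z-o[2])/d[2]; return R.from_euler('z',.0965).apply(p-np.array([.6156,-.1164,0]))
g=cv2.cvtColor(cv2.imread("pics/w1.png"),cv2.COLOR_BGR2GRAY).astype(float)
u=lambda x,y:((x+.5)/1.5625-.5,(y+.5)/1.5625-.5)
for y in (132,145,160,220,250,280,300):
    c=g[y-1:y+2,360:445].mean(0); gr=np.gradient(c); l=360+np.argmin(gr[5:35])+5; q=360+np.argmax(gr[45:])+45
    print(y,l,q,at(W1,u(l,y),.036).round(4),at(W1,u(q,y),.036).round(4))
for s in ((363,334),(492,334.5),(620.5,334.5)): print(at(W1,u(*s),.036).round(4))
```

```text
132 382 419 [-0.0886 -0.1019  0.036 ] [-0.0886 -0.0719  0.036 ]
145 382 418 [-0.0785 -0.102   0.036 ] [-0.0786 -0.0725  0.036 ]
160 382 418 [-0.0667 -0.1021  0.036 ] [-0.0667 -0.0724  0.036 ]
220 381 417 [-0.0169 -0.1035  0.036 ] [-0.0169 -0.0725  0.036 ]
250 382 416 [ 0.0096 -0.103   0.036 ] [ 0.0096 -0.073   0.036 ]
280 381 416 [ 0.0373 -0.1041  0.036 ] [ 0.0372 -0.0727  0.036 ]
300 381 416 [ 0.0564 -0.1044  0.036 ] [ 0.0563 -0.0724  0.036 ]
[ 0.0902 -0.1216  0.036 ]
[ 0.0905 -0.0008  0.036 ]
[0.0904 0.1196 0.036 ]
```

Read more finely, the wrist views give a fence shift of about 3.6 mm and the side view about 3 mm. That is inside the 6 mm limit, with no further motion. A small final trim of the y push, one hold to confirm, then hand in.

```bash
python3 -m pendant '[[0.02,0.02,0,0,0,0,1],[0.02,0,0,0,0,0,1],[0,0,0,0,0,0,1],[0,0,0,0,0,0,1]]'; python3 -m pendant '[[0,0,0,0,0,0,1],[0,0,0,0,0,0,1],[0,0,0,0,0,0,1],[0,0,0,0,0,0,1],[0,0,0,0,0,0,1],[0,0,0,0,0,0,1]]'
```

```text
time_s: 29.2
ee_pos: [0.6612, -0.1263, -0.0019]
tool_rot: [3.133, 0.011, -1.665]
wrist_force: [-6.1, 12.9, 3.1]
gripper_width: 0.689
time_s: 29.95
ee_pos: [0.6611, -0.1263, -0.0019]
tool_rot: [3.133, 0.011, -1.665]
wrist_force: [-6.9, 14.0, 4.0]
gripper_width: 0.69
```

```bash
python3 -c "
from workcell import r
print(r.get_obs()['wrist_force']); print(r.close_job())"
```

```text
[-6.90993104 13.98697512  3.99427215]
the job is handed in; nothing more can be done
None
```

I swung the cam lever down flat, then laid the block in the corner, carved face up, and handed the job in at about 30 s with the fingers still pressing it on both fences. No verdict was reported. The one thing I am not sure of is the side fence, which gave a few millimetres while I pressed.

**What the last checks showed:**
- **Lever:** flat. It met a hard stop at 43 N, and its tip sits where a flat lever should be in the side view.
- **Block:** its end meets the side fence with no visible gap, and its long side is at the rear fence to within about 1 mm. Tool tilt was about 0.01 rad.
- **Push:** the wrist reads about 8 N towards the rear fence and 13 N towards the side fence, with no movement over the last 0.75 s. These are wrist forces. Friction carries part of them, so the force on each fence was not measured directly.
- **Other objects:** the whetstone, burin and brush pot were never touched.

**What went wrong or disagreed:**
- **Finger length:** the finger ends stood about 38 mm behind the stated TCP. My first lever stroke passed over the lever without touching it. I measured the offset and repeated the stroke.
- **Side fence:** during the first press in y (wrist readings up to about 19 N), the side fence moved. I estimate about 3 mm from the side view and 3.6–5 mm from the wrist views, against the 6 mm limit. I eased off, and it did not move again at the lower push. It did not move while the lever was being closed.

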